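# Set the drip brewer over the mug and start it

## Task

Slide the coffee brewer's head along its rail until the spout is centred over the white mug, then turn the orange knob clockwise to clamp it there. Then start the brew on the control pad: press the white key, then the blue, then the green, each well down (over 6 mm) and one at a time, never the red one. Leave the mug and everything else where it stands.

Things in the scene. Friction and masses are not known exactly. Their poses are not given: they have to be found in the camera images.
- brewer: Fixed drip brewer, black base 200 (x) x 380 (y) x 30 mm; origin: centre of its underside. +x: its front (tray side, away from the robot), y: along its steel rail. The rail lies 70 mm behind the origin (-x) at 195 mm height, between grey posts (220 mm high) at y = +-165 mm, a clear tank below it. Drip tray top 32 mm above the counter.
- carriage (a joint): Position on the rail of the grey brew-head carriage (block 50 x 80 x 50 mm, top 220 mm above the counter, a copper cone reaching out over the tray), m: 0 to 0.17, growing along the brewer's +y; 0.085 is the middle. About 3 N of friction. It carries the clamp knob, so it can be slid by gripping the knob's bar.
- spout (a point): Lower tip of the dark spout (12 mm across) under the copper brew-head cone, 142 mm above the counter, 95 mm in front of (brewer +x) the clamp knob's axis and moving with the carriage.
- clamp (a joint): Angle of the orange clamp knob on top of the carriage, rad: 0 = loose, bar grip parallel to the brewer's x axis; grows as it turns clockwise seen from above, end stop 1.6; clamped above 1.3. About 0.08 N m of friction.
- clamp_grip (a point): Point to grip on the clamp knob's axis, 257 mm above the counter. The upright bar grip is 61 mm long, 14 mm thick and 32 mm high (its top 7 mm above this point), standing on a disc 64 mm across whose upper face is 23 mm below this point; a white tick marks one end of the bar.
- mug: White ceramic mug with a handle, 76 mm across, 92 mm high, standing on the drip tray. Origin: centre of its underside. Loose.
- cup: Blue ceramic cup without handle, 76 mm across, 85 mm high, standing on the drip tray beside the mug. Origin: centre of its underside. Loose.
- bowl: White bowl, 120 mm across, 60 mm high, loose bystander. Origin: centre of its underside.
- canister: Amber glass coffee jar with a dark wooden cap, 80 mm across, 130 mm high, loose bystander. Origin: centre of its underside.
- tumbler: Drinking glass, 72 mm across, 110 mm high, loose bystander. Origin: centre of its underside.
- key_white_top (a point): Centre of the top face of the white key (32 mm across) when up; 54 mm above the counter, 12 mm above its black collar (48 mm across); moves down with the key, at most 8 mm (5 N), and springs back. One of four keys in a square of 64 mm pitch on a fixed white control pad (150 x 150 mm, its grey face 30 mm above the counter); which colour is where changes.
- key_blue_top (a point): Centre of the top face of the blue key (32 mm across) when up; 54 mm above the counter, 12 mm above its black collar (48 mm across); moves down with the key, at most 8 mm (5 N), and springs back. One of four keys in a square of 64 mm pitch on a fixed white control pad (150 x 150 mm, its grey face 30 mm above the counter); which colour is where changes.
- key_green_top (a point): Centre of the top face of the green key (32 mm across) when up; 54 mm above the counter, 12 mm above its black collar (48 mm across); moves down with the key, at most 8 mm (5 N), and springs back. One of four keys in a square of 64 mm pitch on a fixed white control pad (150 x 150 mm, its grey face 30 mm above the counter); which colour is where changes.
- key_red_top (a point): Centre of the top face of the red key (32 mm across) when up; 54 mm above the counter, 12 mm above its black collar (48 mm across); moves down with the key, at most 8 mm (5 N), and springs back. One of four keys in a square of 64 mm pitch on a fixed white control pad (150 x 150 mm, its grey face 30 mm above the counter); which colour is where changes.

How it is judged:
On the way, in this order (a step that is already met when the one before it is completed fails the run):
1. with the clamp knob still loose (below 0.5 rad), the spout stands over the white mug's centre, within 8 mm horizontally, for 0.2 s (horizontal distance between spout and mug below 0.008 m and value of joint clamp below 0.5 rad), for 0.2 s.
2. the clamp knob is turned clockwise past 1.3 rad with the spout still within 8 mm of the mug's centre (value of joint clamp above 1.3 rad and horizontal distance between spout and mug below 0.008 m), for 0.2 s.
3. the white key alone is pressed down by more than 6 mm for 0.1 s, the head still clamped over the mug (all of step 2 and height (world z) of key_white_top below 0.048 m and height (world z) of each of key_blue_top, key_green_top, key_red_top above 0.052 m), for 0.1 s.
4. the blue key alone is pressed down by more than 6 mm for 0.1 s, the head still clamped over the mug (all of step 2 and height (world z) of key_blue_top below 0.048 m and height (world z) of each of key_white_top, key_green_top, key_red_top above 0.052 m), for 0.1 s.
5. the green key alone is pressed down by more than 6 mm for 0.1 s, the head still clamped over the mug (all of step 2 and height (world z) of key_green_top below 0.048 m and height (world z) of each of key_white_top, key_blue_top, key_red_top above 0.052 m), for 0.1 s.
At the end, for the whole second after the job is handed in: The spout is within 8 mm (horizontally) of the upright white mug's centre, the clamp knob is past 1.3 rad, all four keys are back up, and the robot touches nothing (all of step 2 and angle between mug's own z axis and vertical below 0.1 rad and linear speed of mug below 0.02 m/s and height (world z) of each of key_white_top, key_blue_top, key_green_top, key_red_top above 0.0525 m and contact force between each of the arm, the fingers and anything else below 0.5 N).
It fails at once if the red key is pressed (more than 3 mm) (height (world z) of key_red_top below 0.051 m).
It fails at once if two keys are down (more than 4 mm) at once (height (world z) of each of key_blue_top, key_white_top below 0.05 m or height (world z) of each of key_green_top, key_white_top below 0.05 m or height (world z) of each of key_green_top, key_blue_top below 0.05 m or height (world z) of each of key_red_top, key_white_top below 0.05 m or height (world z) of each of key_red_top, key_blue_top below 0.05 m or height (world z) of each of key_red_top, key_green_top below 0.05 m).
It fails at once if a key is pressed (more than 4 mm) before the head is clamped (knob below 1.2 rad) (height (world z) of any of key_white_top, key_blue_top, key_green_top, key_red_top below 0.05 m and value of joint clamp below 1.2 rad).
It fails at once if the mug or the blue cup is moved by more than 12 mm (distance of any of mug, cup from where it was at the start of the episode above 0.012 m).
It fails at once if the bowl, jar or drinking glass is moved by more than 30 mm (distance of any of bowl, canister, tumbler from where it was at the start of the episode above 0.03 m).
It also fails if it takes over 54 s, if anything falls off the work surface, if the arm or the gripper's body presses on something with over 40 N, if the wrist force passes 120 N, or if a joint passes its speed limit or range.

## Robot

A 7-joint arm with a two-finger parallel gripper is mounted at the origin on the work surface. World frame = base frame: x ahead of the robot, y to its left, z up, the work surface at z = 0. Lengths are in m, angles in rad, forces in N, time in s.
With the tool pointing down it reaches from about 0.4 to 0.9 m from the base axis. Payload 5.5 kg.
Tool frame: the origin (TCP) lies on the mounting face of the last link; the fingertips stand 173 mm ahead of it and the grasp point (between the pads) lies 155 mm ahead of it; z points along the fingers, x is the direction in which the jaws open and shut, and the axes are right-handed (so a half turn about z gives the same grasp; the last joint's range is limited). The gripper opens to 85 mm and grips with 20 to 120 N. Pads are 22 mm wide; open, the fingers measure 114 mm over their backs; the gripper's body (76 mm by 85 mm) begins 54 mm behind the grasp point. The pads swing forward as they close: fully open they stand 13 mm farther back than shut.
Start: joints at [-1.048, 0.501, -0.427, 1.55, 0.221, 1.138, -0.21], TCP at [0.167, 0.628, 0.405] pointing down, gripper open.
Joint ranges: [-2.88, 2.88], [-0.31, 2.03], [-1.54, 1.56], [0.2, 2.42], [-1.41, 4.55], [0.19, 2.02], [-2.57, 2.57]. Speed limits (rad/s): [2.57, 2.57, 3.14, 3.14, 3.14, 3.14, 3.14].

## Interface

Orientations are given as a rotation vector (axis times angle).
In Python, from bench import state, snapshot, sign_off gives the robot as it stands.
- The arm moves only by the tool play_rows, never from a script. Its argument "motion" is a list of rows, each an object with "delta_pos": the shift along the tool's x, y, z in mm, a list of three; "roll": the turn about the tool's z in rad; "grip": the finger opening in mm, from 0 to 85.4. A call has exactly 8 rows; each row is the pose to reach, as a shift and turn from the pose commanded when the call began, along the tool's axes at that moment; what a row does not reach only later rows make up. A row lasts 1/8 s, in which the tool goes at most 62.5 mm and 10.7 degrees, less where a joint would pass 70% of its speed; a pose out of reach is approached as far as the arm can. A call with a gripper value outside its range is refused whole. The fingers move at their own pace and stop on an object; "newtons" is the grip in N (left out, the last holds). Time passes only in rows, so rows that repeat a pose let the fingers close, or fill a call up. It gives the time, the measured TCP pose, the force and the opening at its end, in the units of the state.
- state(): the state, without advancing time (a new reading comes with each control period).
- snapshot(name): name is "scene" or "top"; returns a dict with "color" (384x512x3 uint8, red, green, blue), "z_map" (384x512 float32, m along the optical axis (not along the pixel's ray), 0 where there is no reading), "mtx" (3x3 intrinsics, pixels), "R" (3x3) and "t" (3): a world point X has camera coordinates R X + t. Camera axes: x right, y down, z forward; pixel columns grow to the right and rows downward; lengths in m; the calibration is good to about 2 mm. A picture is of the moment at which its call begins.
- sign_off(): hands the job in, once; it reports no verdict.
The state is a dict: "time_s": time; "joints": joint angles; "joint_vel": joint speeds; "joint_torque": joint torques, N m; "position": TCP position; "eef_rot": TCP orientation; "force": force on the tool from outside, world axes, zero at the start; "wrist_torque": the same for the moment, N m; "gripper_width": finger opening in m.
Only numpy, scipy, OpenCV 4.12 (cv2) and the standard library are available. Lean on these libraries where they do the work, as an engineer would, in place of code of your own. Each camera call takes 0.05 s, during which the arm holds its last target.

## Working session

There is one attempt and no reset: what is moved stays moved. The work goes in short steps, Python scripts to look and compute and a tool call to move; the robot and the scene stay as the last step left them, time stands still between calls to the robot, and variables do not carry over. Pictures are saved under pics/ and viewed, and the job is handed in when it is done.

Besides the shell and the picture viewer there is one more tool, called as name(argument=value, ...) on one line, values as JSON. play_rows: Moves the arm, as the interface text tells. Its arguments: {"type":"object","properties":{"motion":{"type":"array","items":{"type":"object","properties":{"delta_pos":{"type":"array","items":{"type":"number"}},"roll":{"type":"number"},"grip":{"type":"number"}}}},"newtons":{"type":"number"}},"required":["motion"]}

```bash
mkdir -p pics; cat > h.py <<'E'
import numpy as np, cv2, pickle
from bench import state, snapshot, sign_off
def save(s,n): cv2.imwrite(f'pics/{n}.png',cv2.cvtColor(s['color'],cv2.COLOR_RGB2BGR))
def cloud(s):
    z=s['z_map'];v,u=np.indices(z.shape);K=s['mtx']
    c=np.stack([(u-K[0,2])/K[0,0]*z,(v-K[1,2])/K[1,1]*z,z],-1)
    return (c-s['t'])@s['R']
def ray(s,u,v,h):
    d=s['R'].T@np.linalg.inv(s['mtx'])@np.array([u,v,1.]);o=-s['R'].T@s['t']
    return o+d*(h-o[2])/d[2]
def proj(s,X):
    p=s['mtx']@(s['R']@np.array(X)+s['t']);return p[:2]/p[2]
E
python3 - <<'E'
from h import *
for n in('scene','top'):
    s=snapshot(n);save(s,n+'0');pickle.dump(s,open(n+'0.pkl','wb'));print(n,-s['R'].T@s['t'],s['mtx'][0,0])
st=state();print(st)
E
```

```text
scene [1.24825746 0.63895714 1.01742013] 397.41783800525315
top [0.34287186 0.00716548 1.7178798 ] 467.4478917770041
{'time_s': 0.1, 'joints': array([-1.04780806,  0.50178347, -0.42678732,  1.55133794,  0.22077845,
        1.13831752, -0.21029738]), 'joint_vel': array([-0.00024593, -0.00171649, -0.00084208, -0.00222742, -0.00060497,
        0.00128288,  0.00041398]), 'joint_torque': array([-1.12635884e-02, -5.70807731e+01, -5.83813369e+00, -2.81749356e+01,
        1.06464027e-02,  5.54029655e-03, -3.72985781e-06]), 'position': array([0.16694366, 0.62786456, 0.40374571]), 'eef_rot': array([ 2.48962517e+00,  1.91438215e+00, -2.31023419e-03]), 'force': array([-0.27788069,  0.24389937, -0.25893951]), 'wrist_torque': array([-0.01608947,  0.01195667, -0.02541562]), 'gripper_width': 0.08564686655153804}
```

View pics/scene0.png

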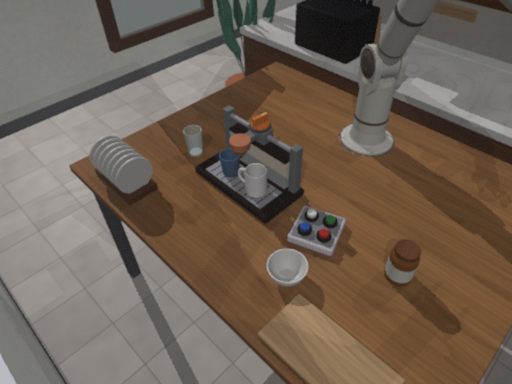

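View pics/top0.png

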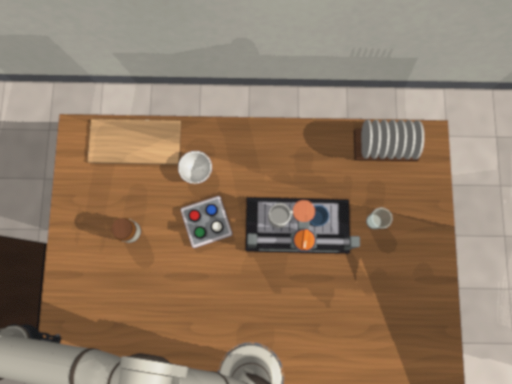

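The scene view shows the brewer around (250,165), the mug at (255,180), the knob at (260,122) and the pad at (317,230). In the top view the mug is at (279,212), the knob at (305,240) and the keys are near (206,221), with the brewer nearly axis-aligned.

```bash
python3 - <<'E'
from h import *
s=pickle.load(open('top0.pkl','rb'));P=cloud(s)
hsv=cv2.cvtColor(s['color'],cv2.COLOR_RGB2HSV)
big=cv2.resize(s['color'][185:265,170:400],None,fx=3.4,fy=3.4,interpolation=cv2.INTER_CUBIC)
cv2.imwrite('pics/topcrop.png',big[...,::-1])
sc=pickle.load(open('scene0.pkl','rb'))
cv2.imwrite('pics/scenecrop.png',cv2.resize(sc['color'][90:260,180:370],None,fx=3.5,fy=3.5,interpolation=cv2.INTER_CUBIC)[...,::-1])
for n,(u,v) in dict(knob=(305,240),cone=(304,211),mug=(279,212),cup=(320,214),postL=(252,240),postR=(354,242),red=(195,215),blue=(211,210),white=(217,227),green=(200,232),pad=(206,221)).items():
    print(n,P[v,u].round(3),hsv[v,u])
# base edges: dark pixels
for h in (0.03,0.22): print(h,ray(s,256,192,h))
E
```

```text
knob [ 0.456 -0.163  0.264] [ 13 164 230]
cone [ 0.554 -0.166  0.214] [  9 145 215]
mug [ 0.574 -0.096  0.035] [ 21  17 152]
cup [ 0.569 -0.244  0.036] [105 103  82]
postL [0.457 0.002 0.22 ] [ 66  10 128]
postR [ 0.455 -0.324  0.223] [ 70  12 132]
red [0.556 0.207 0.052] [  1 200 200]
blue [0.575 0.15  0.054] [110 189 186]
white [0.514 0.126 0.056] [ 24  19 215]
green [0.495 0.186 0.058] [ 68 154 116]
pad [0.538 0.169 0.027] [ 90   2 137]
0.03 [ 0.6474576  -0.01122363  0.03      ]
0.22 [ 0.61317122 -0.00915362  0.22      ]
```

View pics/topcrop.png

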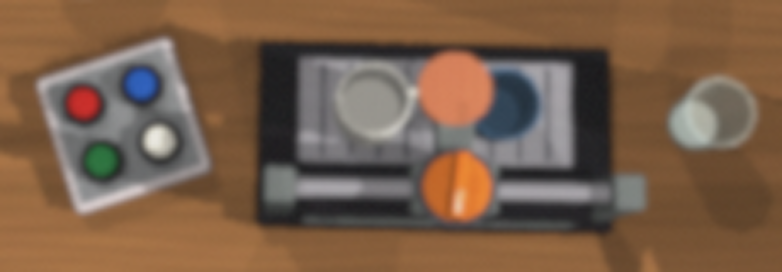

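View pics/scenecrop.png

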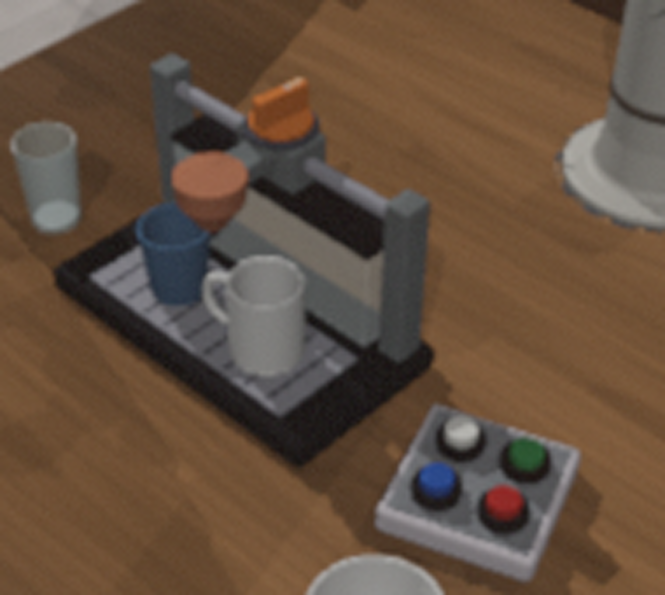

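```bash
cat >> h.py <<'E'
from scipy.optimize import least_squares
def circ(xy):
    f=lambda p:np.hypot(xy[:,0]-p[0],xy[:,1]-p[1])-p[2]
    return least_squares(f,[*xy.mean(0),.037],loss='soft_l1',f_scale=.002).x
E
python3 - <<'E'
from h import *
D={n:pickle.load(open(n+'0.pkl','rb')) for n in('top','scene')}
for n,s in D.items():
    P=cloud(s);hsv=cv2.cvtColor(s['color'],cv2.COLOR_RGB2HSV).astype(int);H,S,V=np.moveaxis(hsv,-1,0);X,Y,Z=np.moveaxis(P,-1,0)
    valid=s['z_map']>0
    def cen(m,h,lab):
        m=m.astype(np.uint8);k,l,st,c=cv2.connectedComponentsWithStats(m)
        if k<2: print(n,lab,'none');return
        i=1+st[1:,4].argmax();pts=P[l==i];print(n,lab,st[i,4],'ray',ray(s,*c[i],h).round(4)[:2],'cloud',pts.mean(0).round(4), 'minmaxXY',pts.min(0)[:2].round(3),pts.max(0)[:2].round(3))
    pad=(abs(X-.535)<.1)&(abs(Y-.165)<.1)
    kt=pad&(Z>.046)
    cen(pad&(((H<8)|(H>172))&(S>130)),.054,'red')
    cen(pad&(abs(H-110)<12)&(S>120),.054,'blue')
    cen(pad&(abs(H-65)<15)&(S>90),.054,'green')
    cen(kt&(S<50)&(V>150),.054,'white')
    cen((Z>.245)&(Z<.275)&(abs(X-.456)<.06)&(abs(Y+.163)<.06)&(S>100),.264,'bar')
    cen((Z>.222)&(Z<.245)&(abs(X-.456)<.06)&(abs(Y+.163)<.06)&(S>100),.234,'disc')
    cen((Z>.19)&(abs(X-.554)<.06)&(abs(Y+.165)<.06)&(S>100)&(X>.50),.214,'cone')
    for y in(0,-.325): cen((Z>.212)&(Z<.228)&(abs(X-.457)<.03)&(abs(Y-y)<.03)&(S<40),.22,'post%g'%y)
    m=(abs(X-.57)<.06)&(abs(Y+.096)<.06)&(Z>.115)&(Z<.135)&(S<60)
    q=P[m][:,:2];print(n,'mug rim',m.sum(),circ(q).round(4) if m.sum()>5 else '')
    m=(abs(X-.57)<.06)&(abs(Y+.096)<.06)&(Z>.05)&(Z<.112)&(S<60)
    q=P[m][:,:2];print(n,'mug wall',m.sum(),circ(q).round(4) if m.sum()>5 else '')
E
```

```text
top red 84 ray [0.5559 0.2095] cloud [0.5563 0.2099 0.0505] minmaxXY [0.539 0.194] [0.576 0.23 ]
top blue 80 ray [0.5769 0.1495] cloud [0.5773 0.1497 0.0513] minmaxXY [0.562 0.133] [0.595 0.168]
top green 80 ray [0.496  0.1882] cloud [0.4962 0.1884 0.0518] minmaxXY [0.481 0.173] [0.515 0.204]
top white 55 ray [0.519  0.1299] cloud [0.519  0.1299 0.0542] minmaxXY [0.507 0.116] [0.533 0.145]
top bar 94 ray [ 0.4589 -0.1607] cloud [ 0.459  -0.1609  0.2626] minmaxXY [ 0.429 -0.17 ] [ 0.488 -0.152]
top disc 251 ray [ 0.4594 -0.1629] cloud [ 0.4595 -0.163   0.2332] minmaxXY [ 0.427 -0.196] [ 0.495 -0.131]
top cone 358 ray [ 0.5546 -0.1633] cloud [ 0.5544 -0.1632  0.2156] minmaxXY [ 0.521 -0.195] [ 0.59 -0.13]
top post0 104 ray [0.4602 0.0034] cloud [0.4602 0.0034 0.2198] minmaxXY [ 0.444 -0.011] [0.477 0.018]
top post-0.325 87 ray [ 0.4571 -0.3246] cloud [ 0.4572 -0.3247  0.2199] minmaxXY [ 0.443 -0.342] [ 0.472 -0.312]
top mug rim 91 [ 0.5543 -0.0909  0.0359]
top mug wall 103 [ 0.5528 -0.0901  0.0358]
scene red 86 ray [0.5605 0.215 ] cloud [0.5597 0.2145 0.053 ] minmaxXY [0.543 0.198] [0.
[... 246 characters left out ...]
 cloud [0.5204 0.1357 0.056 ] minmaxXY [0.51  0.128] [0.531 0.147]
scene bar 118 ray [ 0.4686 -0.1535] cloud [ 0.4628 -0.1593  0.2584] minmaxXY [ 0.429 -0.17 ] [ 0.493 -0.151]
scene disc 146 ray [ 0.4648 -0.1511] cloud [ 0.4664 -0.1495  0.2357] minmaxXY [ 0.428 -0.195] [ 0.493 -0.127]
scene cone 327 ray [ 0.5621 -0.1533] cloud [ 0.5606 -0.155   0.2124] minmaxXY [ 0.52  -0.195] [ 0.59  -0.127]
scene post0 76 ray [0.4654 0.006 ] cloud [0.4658 0.0062 0.2204] minmaxXY [ 0.447 -0.012] [0.48 0.02]
scene post-0.325 57 ray [ 0.4615 -0.3222] cloud [ 0.4617 -0.3221  0.2202] minmaxXY [ 0.443 -0.34 ] [ 0.476 -0.308]
scene mug rim 154 [ 0.5556 -0.0911  0.036 ]
scene mug wall 475 [ 0.5555 -0.0918  0.0364]
```

```bash
cat >> h.py <<'E'
from scipy.spatial.transform import Rotation as Rn
def yaw(st): 
    R=Rn.from_rotvec(st['eef_rot']).as_matrix();return np.arctan2(R[1,0],R[0,0]),R
def go(x,y,z,deg=None):
    st=state();a,R=yaw(st);d=R.T@(np.array([x,y,z])-st['position'])*1000
    roll=0 if deg is None else -(np.radians(deg)-a)
    print('t',st['time_s'],'pos',st['position'].round(4),'yawdeg',np.degrees(a).round(2),'tilt',(R[:,2]).round(4),'F',st['force'].round(1),'w',st['gripper_width'].round(4),'j',st['joints'].round(2))
    print('DELTA',d.round(1),'roll',round(roll,3))
E
python3 -c "
from h import *
go(.47,.25,.5,89.4)"
```

```text
Traceback (most recent call last):
  File "h.py", line 23, in go
    print('t',st['time_s'],'pos',st['position'].round(4),'yawdeg',np.degrees(a).round(2),'tilt',(R[:,2]).round(4),'F',st['force'].round(1),'w',st['gripper_width'].round(4),'j',st['joints'].round(2))
                                                                                                                                               ^^^^^^^^^^^^^^^^^^^^^^^^^
AttributeError: 'float' object has no attribute 'round'
```

```bash
sed -i "s/st\['gripper_width'\].round(4)/round(st['gripper_width'],4)/" h.py
python3 -c "
from h import *
go(.47,.25,.5,89.4)"
```

```text
t 0.1 pos [0.1669 0.6279 0.4037] yawdeg 75.12 tilt [-5.0e-04 -1.7e-03 -1.0e+00] F [-0.3  0.2 -0.3] w 0.0856 j [-1.05  0.5  -0.43  1.55  0.22  1.14 -0.21]
DELTA [-287.5  389.9  -95.8] roll -0.249
```

play_rows(motion=[{"delta_pos":[-20,28,-30],"roll":-0.03,"grip":85},{"delta_pos":[-55,75,-60],"roll":-0.07,"grip":85},{"delta_pos":[-98,132,-90],"roll":-0.11,"grip":85},{"delta_pos":[-141,191,-96],"roll":-0.15,"grip":85},{"delta_pos":[-184,250,-96],"roll":-0.19,"grip":85},{"delta_pos":[-227,308,-96],"roll":-0.22,"grip":85},{"delta_pos":[-263,357,-96],"roll":-0.25,"grip":85},{"delta_pos":[-287,390,-96],"roll":-0.25,"grip":85}])

```text
time_s: 1.1
position: [0.4554, 0.2681, 0.5005]
eef_rot: [-2.232, -2.211, 0.0]
force: [0.7, -0.7, -0.1]
gripper_width: 0.0848
```

```bash
python3 -c "
from h import *
go(.461,-.162,.47,89.4)"
```

```text
t 1.1 pos [0.4554 0.2681 0.5005] yawdeg 89.46 tilt [-0. -0. -1.] F [ 0.7 -0.7 -0.1] w 0.0848 j [-0.34  0.18 -0.28  1.74  0.05  1.23  0.93]
DELTA [-430.     9.7   30.5] roll 0.001
```

play_rows(motion=[{"delta_pos":[-50,-1,0],"roll":0,"grip":85},{"delta_pos":[-110,-1,0],"roll":0,"grip":85},{"delta_pos":[-170,-2,0],"roll":0,"grip":85},{"delta_pos":[-230,-3,0],"roll":0,"grip":85},{"delta_pos":[-290,-4,0],"roll":0,"grip":85},{"delta_pos":[-350,-5,10],"roll":0,"grip":85},{"delta_pos":[-395,-5,25],"roll":0,"grip":85},{"delta_pos":[-412,-5,30],"roll":0,"grip":85}])

```text
time_s: 2.1
position: [0.4444, -0.145, 0.4694]
eef_rot: [-2.237, -2.204, 0.003]
force: [-0.1, 0.2, 0.7]
gripper_width: 0.085
```

play_rows(motion=[{"delta_pos":[0,0,0],"roll":0,"grip":60},{"delta_pos":[0,0,0],"roll":0,"grip":60},{"delta_pos":[0,0,10],"roll":0,"grip":60},{"delta_pos":[0,0,22],"roll":0,"grip":60},{"delta_pos":[0,0,34],"roll":0,"grip":60},{"delta_pos":[0,0,46],"roll":0,"grip":60},{"delta_pos":[0,0,54],"roll":0,"grip":60},{"delta_pos":[0,0,56],"roll":0,"grip":60}])

```text
time_s: 3.1
position: [0.4453, -0.1419, 0.4139]
eef_rot: [-2.232, -2.21, 0.001]
force: [1.0, -1.2, 1.3]
gripper_width: 0.0602
```

```bash
python3 - <<'E'
from h import *
go(.461,-.162,.414,89.4)
s=snapshot('scene');cv2.imwrite('pics/s1.png',cv2.resize(s['color'][60:230,180:370],None,fx=3.5,fy=3.5,interpolation=cv2.INTER_CUBIC)[...,::-1])
E
```

```text
t 3.1 pos [ 0.4453 -0.1419  0.4139] yawdeg 89.44 tilt [-1.2e-03  2.0e-04 -1.0e+00] F [ 1.  -1.2  1.3] w 0.0602 j [ 0.15  0.13  0.11  2.   -0.02  1.02  1.83]
DELTA [-19.9  15.9  -0.2] roll 0.001
```

View pics/s1.png

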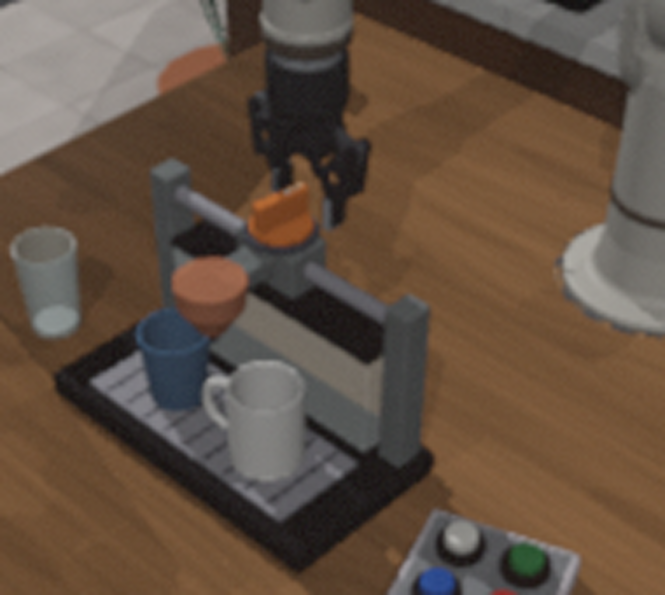

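The fingers straddle the bar but sit about 16 mm behind it in x and 20 mm off in y. I'll correct that first, then close.

play_rows(motion=[{"delta_pos":[-8,6,0],"roll":0,"grip":60},{"delta_pos":[-16,12,0],"roll":0,"grip":60},{"delta_pos":[-20,16,0],"roll":0,"grip":60},{"delta_pos":[-20,16,0],"roll":0,"grip":60},{"delta_pos":[-20,16,0],"roll":0,"grip":10},{"delta_pos":[-20,16,0],"roll":0,"grip":10},{"delta_pos":[-20,16,0],"roll":0,"grip":10},{"delta_pos":[-20,16,0],"roll":0,"grip":10}], newtons=50)

```text
time_s: 4.15
position: [0.4612, -0.1622, 0.4148]
eef_rot: [2.232, 2.21, 0.0]
force: [-1.4, -0.9, 1.9]
gripper_width: 0.013
```

```bash
cat >> h.py <<'E'
def spout():
    s=snapshot('top');P=cloud(s);X,Y,Z=np.moveaxis(P,-1,0)
    H,S,V=np.moveaxis(cv2.cvtColor(s['color'],cv2.COLOR_RGB2HSV).astype(int),-1,0)
    m=(Z>.2)&(Z<.222)&(abs(X-.554)<.06)&(abs(Y+.13)<.12)&(S>100)&((H<20))
    q=P[m];print('cone',m.sum(),q.mean(0).round(4),((q.min(0)+q.max(0))/2).round(4));return s
E
python3 - <<'E'
from h import *
go(.461,-.162,.414,89.4)
s=spout();save(s,'t2')
E
```

```text
t 4.15 pos [ 0.4612 -0.1622  0.4148] yawdeg 89.44 tilt [ 1.e-04 -1.e-04 -1.e+00] F [-1.4 -0.9  1.9] w 0.013 j [ 0.17  0.17  0.12  1.95 -0.02  1.02  1.87]
DELTA [ 0.2 -0.2  0.8] roll 0.001
cone 194 [ 0.5618 -0.1509  0.2148] [ 0.5559 -0.1562  0.2148]
```

View pics/t2.png

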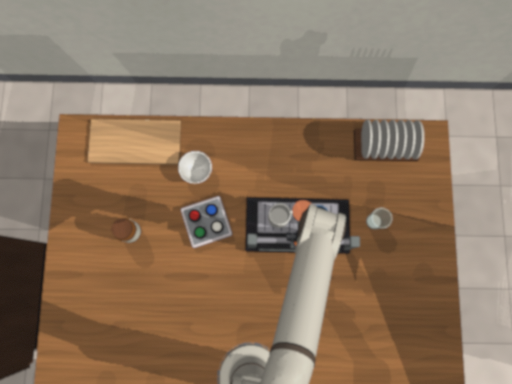

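The top view shows the arm hiding most of the cone near (303,208), and the gripper has closed on the bar at 13 mm. Now I slide it about 72 mm along the rail.

play_rows(motion=[{"delta_pos":[8,0,0],"roll":0,"grip":10},{"delta_pos":[20,0,0],"roll":0,"grip":10},{"delta_pos":[34,0,0],"roll":0,"grip":10},{"delta_pos":[48,0,0],"roll":0,"grip":10},{"delta_pos":[60,0,0],"roll":0,"grip":10},{"delta_pos":[68,0,0],"roll":0,"grip":10},{"delta_pos":[72,0,0],"roll":0,"grip":10},{"delta_pos":[72,0,0],"roll":0,"grip":10}])

```text
time_s: 5.2
position: [0.4619, -0.0882, 0.4148]
eef_rot: [-2.229, -2.212, -0.001]
force: [-2.0, -1.6, 6.4]
gripper_width: 0.0128
```

```bash
cat >> h.py <<'E'
def meas():
    for n in('scene','top'):
        s=snapshot(n);P=cloud(s);X,Y,Z=np.moveaxis(P,-1,0)
        H,S,V=np.moveaxis(cv2.cvtColor(s['color'],cv2.COLOR_RGB2HSV).astype(int),-1,0)
        m=(Z>.205)&(Z<.222)&(X>.51)&(X<.61)&(abs(Y+.13)<.12)&(S>100)&((H<20))
        q=P[m];print(n,'cone',m.sum(),q.min(0).round(4),q.max(0).round(4))
        m=(abs(X-.57)<.06)&(abs(Y+.09)<.045)&(Z>.05)&(Z<.135)&(S<60)
        if m.sum()>20: print(n,'mug',m.sum(),circ(P[m][:,:2]).round(4))
        save(s,n+'_m');pickle.dump(s,open(n+'_m.pkl','wb'))
E
python3 - <<'E'
from h import *
go(.461,-.09,.414,89.4)
meas()
s=pickle.load(open('scene_m.pkl','rb'))
cv2.imwrite('pics/s3.png',cv2.resize(s['color'][60:230,180:370],None,fx=3.5,fy=3.5,interpolation=cv2.INTER_CUBIC)[...,::-1])
s=pickle.load(open('scene0.pkl','rb'));P=cloud(s);X,Y,Z=np.moveaxis(P,-1,0)
H,S,V=np.moveaxis(cv2.cvtColor(s['color'],cv2.COLOR_RGB2HSV).astype(int),-1,0)
m=(Z>.205)&(Z<.222)&(X>.51)&(X<.61)&(abs(Y+.13)<.12)&(S>100)&((H<20));q=P[m]
print('start cone scene',m.sum(),q.min(0).round(4),q.max(0).round(4))
E
```

```text
t 5.2 pos [ 0.4619 -0.0882  0.4148] yawdeg 89.54 tilt [-4.0e-04  1.3e-03 -1.0e+00] F [-2.  -1.6  6.4] w 0.0128 j [ 0.08  0.14  0.06  1.99 -0.01  1.02  1.71]
DELTA [-1.8 -0.9  0.8] roll 0.002
scene cone 285 [ 0.5202 -0.1225  0.205 ] [ 0.5905 -0.0507  0.2207]
scene mug 588 [ 0.5554 -0.0909  0.036 ]
top cone 115 [ 0.5517 -0.1204  0.2078] [ 0.5895 -0.0551  0.2219]
start cone scene 263 [ 0.5201 -0.1954  0.2052] [ 0.5902 -0.1268  0.2214]
```

View pics/s3.png

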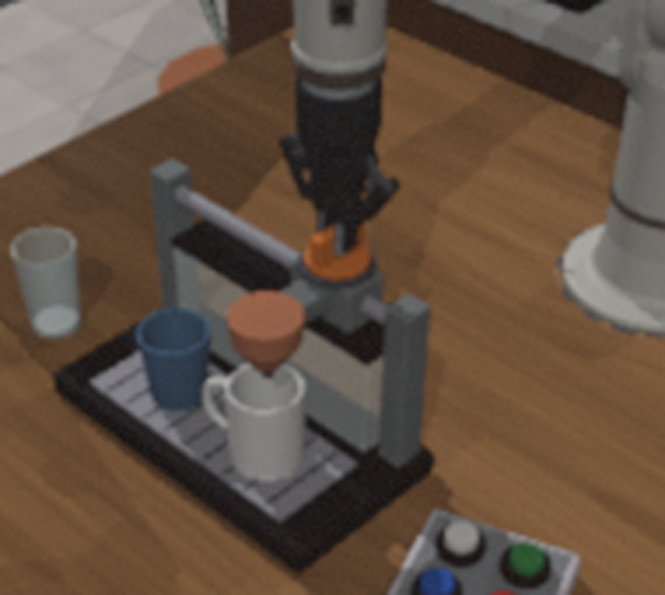

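View pics/top_m.png

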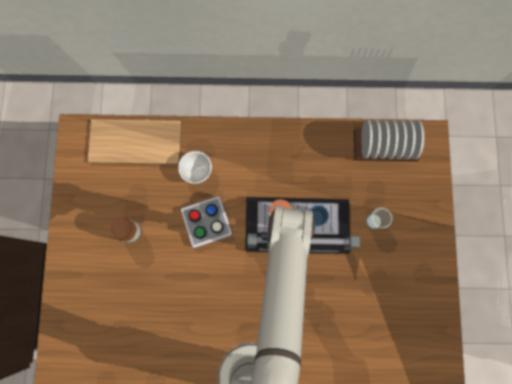

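The scene crop shows the spout hanging over the mug mouth at about (268,372). The cone centre reads 2–4 mm past the mug along +y, so I'll nudge back 2 mm and look again.

play_rows(motion=[{"delta_pos":[-2,0,0],"roll":0,"grip":10},{"delta_pos":[-2,0,0],"roll":0,"grip":10},{"delta_pos":[-2,0,0],"roll":0,"grip":10},{"delta_pos":[-2,0,0],"roll":0,"grip":10},{"delta_pos":[-2,0,0],"roll":0,"grip":10},{"delta_pos":[-2,0,0],"roll":0,"grip":10},{"delta_pos":[-2,0,0],"roll":0,"grip":10},{"delta_pos":[-2,0,0],"roll":0,"grip":10}])

```text
time_s: 6.3
position: [0.462, -0.0894, 0.4148]
eef_rot: [-2.228, -2.211, -0.003]
force: [-2.7, 2.2, 6.4]
gripper_width: 0.0129
```

```bash
cat > sp.py <<'E'
from h import *
meas()
s=pickle.load(open('scene_m.pkl','rb'));P=cloud(s)
for X in [(.555,-.091,.142)]: print(proj(s,X))
# dark spout pixels
H,S,V=np.moveaxis(cv2.cvtColor(s['color'],cv2.COLOR_RGB2HSV).astype(int),-1,0)
Z=P[...,2];m=(abs(P[...,0]-.555)<.012)&(abs(P[...,1]+.09)<.02)&(Z>.138)&(Z<.175)
v,u=np.nonzero(m)
for b,a in zip(v,u): print(a,b,P[b,a].round(4),V[b,a])
E
python3 - <<'E'
from h import *
go(.461,-.09,.414,89.4)
E
python3 sp.py
```

```text
t 6.3 pos [ 0.462  -0.0894  0.4148] yawdeg 89.57 tilt [-5.0e-04  2.8e-03 -1.0e+00] F [-2.7  2.2  6.4] w 0.0129 j [ 0.08  0.14  0.06  1.99 -0.01  1.02  1.71]
DELTA [-0.6 -1.   0.8] roll 0.003
scene cone 287 [ 0.5207 -0.1213  0.2054] [ 0.5923 -0.0512  0.2212]
scene mug 584 [ 0.5553 -0.0912  0.036 ]
top cone 114 [ 0.5518 -0.1205  0.2067] [ 0.59   -0.0553  0.2215]
[254.89975435 166.45307518]
258 164 [ 0.5584 -0.0723  0.1661] 76
259 164 [ 0.5502 -0.076   0.1588] 83
255 165 [ 0.5668 -0.0779  0.1636] 77
256 165 [ 0.5662 -0.0738  0.1657] 77
257 165 [ 0.5615 -0.0739  0.1627] 78
254 166 [ 0.5596 -0.0905  0.1472] 92
255 166 [ 0.5598 -0.0854  0.1504] 65
256 166 [ 0.5573 -0.0832  0.1501] 59
257 166 [ 0.5523 -0.0836  0.1468] 68
255 167 [ 0.56   -0.0854  0.1461] 81
256 167 [ 0.5572 -0.0834  0.1455] 70
```

play_rows(motion=[{"delta_pos":[-4,0,0],"roll":0,"grip":10},{"delta_pos":[-4,0,0],"roll":0,"grip":10},{"delta_pos":[-4,0,0],"roll":0,"grip":10},{"delta_pos":[-4,0,0],"roll":0,"grip":10},{"delta_pos":[-4,0,0],"roll":0,"grip":10},{"delta_pos":[-4,0,0],"roll":0,"grip":10},{"delta_pos":[-3,0,0],"roll":0,"grip":10},{"delta_pos":[-3,0,0],"roll":0,"grip":10}])

```text
time_s: 7.4
position: [0.4619, -0.0932, 0.4148]
eef_rot: [-2.229, -2.212, -0.001]
force: [-2.0, -0.9, 6.5]
gripper_width: 0.0131
```

```bash
python3 - <<'E'
from h import *
go(.461,-.09,.414,89.4)
E
python3 sp.py
```

```text
t 7.4 pos [ 0.4619 -0.0932  0.4148] yawdeg 89.54 tilt [-4.0e-04  1.5e-03 -1.0e+00] F [-2.  -0.9  6.5] w 0.0131 j [ 0.08  0.14  0.06  1.99 -0.01  1.02  1.72]
DELTA [ 3.2 -0.9  0.8] roll 0.003
scene cone 278 [ 0.5206 -0.1244  0.2053] [ 0.593  -0.0553  0.2217]
scene mug 592 [ 0.5555 -0.0907  0.0359]
top cone 117 [ 0.5459 -0.1236  0.2066] [ 0.5895 -0.0617  0.2215]
top mug 24 [ 0.5529 -0.0852  0.0311]
[254.89975435 166.45307518]
256 163 [ 0.5651 -0.0746  0.1732] 78
258 163 [ 0.5575 -0.0732  0.1693] 77
255 164 [ 0.5658 -0.0788  0.1668] 77
256 164 [ 0.5651 -0.0748  0.1687] 76
257 164 [ 0.5605 -0.0748  0.1659] 77
253 165 [ 0.5643 -0.0902  0.1547] 85
254 165 [ 0.5652 -0.0844  0.1587] 71
255 165 [ 0.5612 -0.0838  0.1566] 66
256 165 [ 0.5537 -0.0869  0.1501] 71
253 166 [ 0.5624 -0.0924  0.1478] 102
254 166 [ 0.5593 -0.0907  0.1469] 75
255 166 [ 0.5544 -0.0911  0.1435] 59
256 166 [ 0.5512 -0.0896  0.1424] 72
```

play_rows(motion=[{"delta_pos":[0,0,0],"roll":0.1,"grip":10},{"delta_pos":[0,0,0],"roll":0.25,"grip":10},{"delta_pos":[0,0,0],"roll":0.4,"grip":10},{"delta_pos":[0,0,0],"roll":0.55,"grip":10},{"delta_pos":[0,0,0],"roll":0.7,"grip":10},{"delta_pos":[0,0,0],"roll":0.85,"grip":10},{"delta_pos":[0,0,0],"roll":1.0,"grip":10},{"delta_pos":[0,0,0],"roll":1.1,"grip":10}], newtons=70)

```text
time_s: 8.5
position: [0.4616, -0.0937, 0.4148]
eef_rot: [-3.058, -0.714, 0.002]
force: [-4.7, -2.5, 7.9]
gripper_width: 0.013
```

```bash
python3 - <<'E'
from h import *
go(.461,-.0932,.4148,89.5-np.degrees(1.5))
E
python3 sp.py|head -4
```

```text
t 8.5 pos [ 0.4616 -0.0937  0.4148] yawdeg 26.29 tilt [-1.2e-03  9.0e-04 -1.0e+00] F [-4.7 -2.5  7.9] w 0.013 j [-0.    0.14  0.16  1.99 -0.03  1.02  0.63]
DELTA [-0.3 -0.7  0. ] roll 0.397
scene cone 280 [ 0.5216 -0.1251  0.2051] [ 0.591  -0.0575  0.2219]
scene mug 593 [ 0.5554 -0.0909  0.036 ]
top cone 115 [ 0.5457 -0.1238  0.2064] [ 0.5902 -0.0617  0.222 ]
top mug 27 [ 0.5526 -0.0887  0.0345]
```

play_rows(motion=[{"delta_pos":[0.5,-1,0],"roll":0.1,"grip":10},{"delta_pos":[0.5,-1,0],"roll":0.2,"grip":10},{"delta_pos":[0.5,-1,0],"roll":0.3,"grip":10},{"delta_pos":[0.5,-1,0],"roll":0.38,"grip":10},{"delta_pos":[0.5,-1,0],"roll":0.43,"grip":10},{"delta_pos":[0.5,-1,0],"roll":0.43,"grip":10},{"delta_pos":[0.5,-1,0],"roll":0.43,"grip":10},{"delta_pos":[0.5,-1,0],"roll":0.43,"grip":10}])

```text
time_s: 9.6
position: [0.4614, -0.0928, 0.4148]
eef_rot: [-3.14, -0.05, 0.003]
force: [-4.7, -2.6, 8.8]
gripper_width: 0.0126
```

```bash
python3 - <<'E'
from h import *
go(.461,-.0932,.4148,89.5-np.degrees(1.5))
E
python3 sp.py|head -4
```

```text
t 9.6 pos [ 0.4614 -0.0928  0.4148] yawdeg 1.83 tilt [-1.7e-03  9.0e-04 -1.0e+00] F [-4.7 -2.6  8.8] w 0.0126 j [-0.04  0.14  0.2   1.99 -0.03  1.02  0.2 ]
DELTA [-0.4  0.3  0. ] roll -0.03
scene cone 279 [ 0.5212 -0.1235  0.2054] [ 0.5916 -0.0552  0.2216]
scene mug 587 [ 0.5554 -0.091   0.036 ]
top cone 115 [ 0.5462 -0.1236  0.2065] [ 0.5901 -0.0585  0.2217]
top mug 23 [ 0.5529 -0.0875  0.0333]
```

play_rows(motion=[{"delta_pos":[0,0,0],"roll":0,"grip":45},{"delta_pos":[0,0,0],"roll":0,"grip":45},{"delta_pos":[0,0,0],"roll":0,"grip":45},{"delta_pos":[0,0,-10],"roll":0,"grip":45},{"delta_pos":[0,0,-25],"roll":0,"grip":45},{"delta_pos":[0,0,-45],"roll":0,"grip":45},{"delta_pos":[0,0,-65],"roll":0,"grip":45},{"delta_pos":[0,0,-80],"roll":0,"grip":45}])

```text
time_s: 10.7
position: [0.4621, -0.0941, 0.4966]
eef_rot: [3.141, 0.048, 0.003]
force: [0.1, 0.6, -0.0]
gripper_width: 0.0446
```

```bash
python3 - <<'E'
from h import *
meas()
s=pickle.load(open('scene_m.pkl','rb'))
cv2.imwrite('pics/s4.png',cv2.resize(s['color'][60:230,180:370],None,fx=3.5,fy=3.5,interpolation=cv2.INTER_CUBIC)[...,::-1])
go(.519,.132,.35,None)
E
```

```text
scene cone 280 [ 0.5221 -0.1235  0.2051] [ 0.5916 -0.0544  0.2214]
scene mug 593 [ 0.5555 -0.0909  0.0359]
top cone 45 [ 0.5424 -0.0847  0.2057] [ 0.5894 -0.0584  0.2212]
top mug 27 [ 0.5547 -0.0959  0.0417]
t 10.8 pos [ 0.4625 -0.0942  0.4969] yawdeg 1.77 tilt [ 4.1e-03 -2.0e-04 -1.0e+00] F [-0.1 -0.5 -0.5] w 0.0451 j [-0.04  0.06  0.2   1.88 -0.01  1.2   0.19]
DELTA [  62.9 -224.4  147.1] roll 0
```

View pics/s4.png

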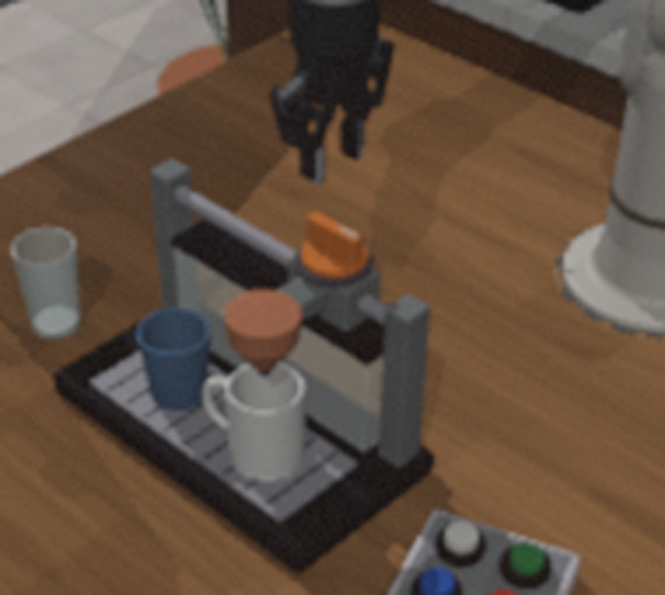

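The scene shows the knob bar now lying along the rail, the spout at (265,372) over the mug, and the gripper clear. Next I close the gripper and go above the white key.

play_rows(motion=[{"delta_pos":[10,-35,0],"roll":0,"grip":0},{"delta_pos":[26,-90,10],"roll":0,"grip":0},{"delta_pos":[42,-145,40],"roll":0,"grip":0},{"delta_pos":[56,-195,80],"roll":0,"grip":0},{"delta_pos":[63,-224,125],"roll":0,"grip":0},{"delta_pos":[63,-224,170],"roll":0,"grip":0},{"delta_pos":[63,-224,205],"roll":0,"grip":0},{"delta_pos":[63,-224,215],"roll":0,"grip":0}])

```text
time_s: 11.8
position: [0.5166, 0.1315, 0.2768]
eef_rot: [3.14, 0.049, -0.009]
force: [-0.7, -0.4, -0.2]
gripper_width: -0.0003
```

```bash
python3 - <<'E'
from h import *
go(.519,.132,.245,None)
E
```

```text
t 11.8 pos [0.5166 0.1315 0.2768] yawdeg 1.79 tilt [-0.0055 -0.0017 -1.    ] F [-0.7 -0.4 -0.2] w -0.0003 j [-0.31  0.43  0.01  1.96 -0.    0.76 -0.26]
DELTA [ 2.6 -0.4 31.8] roll 0
```

play_rows(motion=[{"delta_pos":[2,0,0],"roll":0,"grip":0},{"delta_pos":[2,0,8],"roll":0,"grip":0},{"delta_pos":[2,0,18],"roll":0,"grip":0},{"delta_pos":[2,0,26],"roll":0,"grip":0},{"delta_pos":[2,0,30],"roll":0,"grip":0},{"delta_pos":[2,0,30],"roll":0,"grip":0},{"delta_pos":[2,0,30],"roll":0,"grip":0},{"delta_pos":[2,0,30],"roll":0,"grip":0}])

```text
time_s: 12.8
position: [0.5201, 0.132, 0.2498]
eef_rot: [-3.141, -0.049, -0.001]
force: [-0.0, -1.3, -0.2]
gripper_width: 0.0001
```

```bash
python3 - <<'E'
from h import *
go(.519,.132,.217,None)
s=snapshot('scene');cv2.imwrite('pics/s5.png',cv2.resize(s['color'][120:270,230:380],None,fx=4,fy=4,interpolation=cv2.INTER_CUBIC)[...,::-1])
p=state()['position'];tip=p-[0,0,.173];print(tip,(proj(s,tip)-[230,120])*4,(proj(s,[.519,.132,.054])-[230,120])*4)
E
```

```text
t 12.8 pos [0.5201 0.132  0.2498] yawdeg 1.78 tilt [ 3.e-04  1.e-04 -1.e+00] F [-0.  -1.3 -0.2] w 0.0001 j [-0.3   0.48  0.01  1.96 -0.01  0.7  -0.26]
DELTA [-1.1 -0.1 32.8] roll 0
[0.52010691 0.13196082 0.07685708] [326.63616336 352.48770588] [325.39189981 370.89744171]
```

View pics/s5.png

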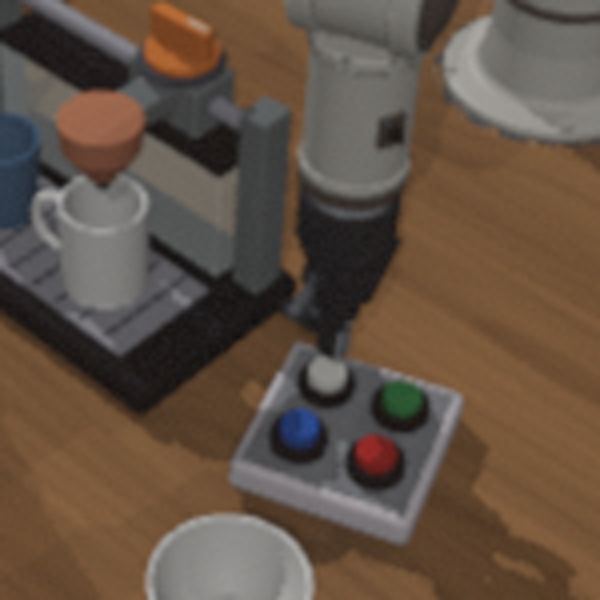

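The picture shows the closed fingertips at about (335,355), right above the white key at (328,375). Now I press it.

play_rows(motion=[{"delta_pos":[0,0,10],"roll":0,"grip":0},{"delta_pos":[0,0,18],"roll":0,"grip":0},{"delta_pos":[0,0,25],"roll":0,"grip":0},{"delta_pos":[0,0,30],"roll":0,"grip":0},{"delta_pos":[0,0,33],"roll":0,"grip":0},{"delta_pos":[0,0,33],"roll":0,"grip":0},{"delta_pos":[0,0,33],"roll":0,"grip":0},{"delta_pos":[0,0,33],"roll":0,"grip":0}])

```text
time_s: 13.85
position: [0.5199, 0.1319, 0.2191]
eef_rot: [-3.141, -0.048, 0.001]
force: [-9.6, -3.1, 28.7]
gripper_width: 0.0003
```

```bash
python3 - <<'E'
from h import *
go(.519,.132,.217,None)
s=snapshot('scene');cv2.imwrite('pics/s6.png',cv2.resize(s['color'][120:270,230:380],None,fx=4,fy=4,interpolation=cv2.INTER_CUBIC)[...,::-1])
E
```

```text
t 13.85 pos [0.5199 0.1319 0.2191] yawdeg 1.77 tilt [-4.e-04  0.e+00 -1.e+00] F [-9.6 -3.1 28.7] w 0.0003 j [-0.3   0.53  0.01  1.97 -0.01  0.64 -0.26]
DELTA [-0.9 -0.1  2.1] roll 0
```

View pics/s6.png

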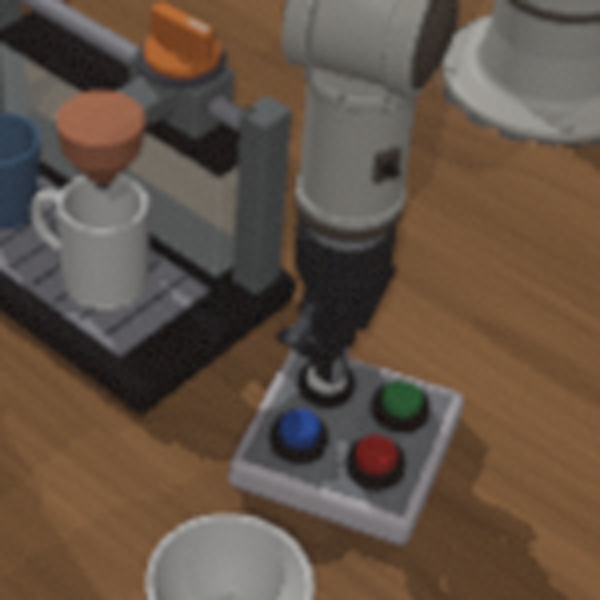

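White is at its stop (tips 8 mm down, 28 N). Up, then over to blue.

play_rows(motion=[{"delta_pos":[0,0,-12],"roll":0,"grip":0},{"delta_pos":[0,0,-26],"roll":0,"grip":0},{"delta_pos":[12,-4,-33],"roll":0,"grip":0},{"delta_pos":[32,-10,-33],"roll":0,"grip":0},{"delta_pos":[50,-15,-33],"roll":0,"grip":0},{"delta_pos":[59,-18,-33],"roll":0,"grip":0},{"delta_pos":[59,-18,-33],"roll":0,"grip":0},{"delta_pos":[59,-18,-33],"roll":0,"grip":0}])

```text
time_s: 14.9
position: [0.5778, 0.1516, 0.2492]
eef_rot: [3.141, 0.049, -0.002]
force: [0.3, 0.3, 0.6]
gripper_width: 0.0001
```

```bash
python3 - <<'E'
from h import *
go(.5785,.152,.218,None)
E
```

```text
t 14.9 pos [0.5778 0.1516 0.2492] yawdeg 1.78 tilt [-1.2e-03 -4.0e-04 -1.0e+00] F [0.3 0.3 0.6] w 0.0001 j [-0.31  0.56  0.01  1.81 -0.01  0.77 -0.26]
DELTA [ 0.7 -0.4 31.2] roll 0
```

play_rows(motion=[{"delta_pos":[0,0,10],"roll":0,"grip":0},{"delta_pos":[0,0,18],"roll":0,"grip":0},{"delta_pos":[0,0,25],"roll":0,"grip":0},{"delta_pos":[0,0,30],"roll":0,"grip":0},{"delta_pos":[0,0,32],"roll":0,"grip":0},{"delta_pos":[0,0,32],"roll":0,"grip":0},{"delta_pos":[0,0,32],"roll":0,"grip":0},{"delta_pos":[0,0,32],"roll":0,"grip":0}])

```text
time_s: 15.9
position: [0.578, 0.1516, 0.2193]
eef_rot: [3.141, 0.049, -0.002]
force: [-7.5, -2.4, 17.8]
gripper_width: 0.0002
```

```bash
python3 - <<'E'
from h import *
go(.498,.191,.25,None)
s=snapshot('scene');cv2.imwrite('pics/s7.png',cv2.resize(s['color'][120:270,230:380],None,fx=4,fy=4,interpolation=cv2.INTER_CUBIC)[...,::-1])
E
```

```text
t 15.9 pos [0.578  0.1516 0.2193] yawdeg 1.77 tilt [-1.1e-03 -2.0e-04 -1.0e+00] F [-7.5 -2.4 17.8] w 0.0002 j [-0.31  0.61  0.01  1.82 -0.01  0.71 -0.26]
DELTA [-78.8 -41.8 -30.6] roll 0
```

View pics/s7.png

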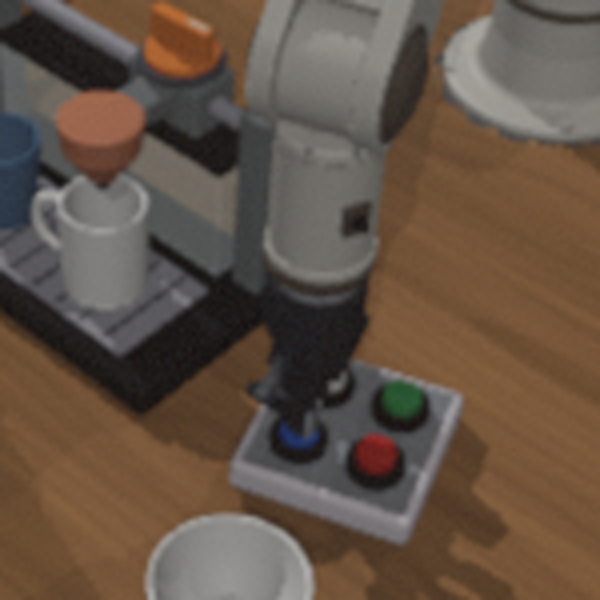

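The picture shows the tips pressing the blue key at about (300,435) and red untouched at (376,455). It's at its stop (18 N). Up higher, then over to green.

play_rows(motion=[{"delta_pos":[0,0,-12],"roll":0,"grip":0},{"delta_pos":[0,0,-30],"roll":0,"grip":0},{"delta_pos":[-14,-7,-35],"roll":0,"grip":0},{"delta_pos":[-38,-20,-35],"roll":0,"grip":0},{"delta_pos":[-62,-33,-35],"roll":0,"grip":0},{"delta_pos":[-79,-42,-35],"roll":0,"grip":0},{"delta_pos":[-79,-42,-32],"roll":0,"grip":0},{"delta_pos":[-79,-42,-32],"roll":0,"grip":0}])

```text
time_s: 16.95
position: [0.4987, 0.1909, 0.2495]
eef_rot: [3.141, 0.048, 0.001]
force: [0.1, -0.3, -0.4]
gripper_width: -0.0002
```

```bash
python3 - <<'E'
from h import *
go(.498,.191,.218,None)
E
```

```text
t 16.95 pos [0.4987 0.1909 0.2495] yawdeg 1.75 tilt [ 6.e-04 -3.e-04 -1.e+00] F [ 0.1 -0.3 -0.4] w -0.0002 j [-0.42  0.47  0.    1.97  0.    0.7  -0.39]
DELTA [-0.7 -0.1 31.5] roll 0
```

play_rows(motion=[{"delta_pos":[0,0,10],"roll":0,"grip":0},{"delta_pos":[0,0,18],"roll":0,"grip":0},{"delta_pos":[0,0,25],"roll":0,"grip":0},{"delta_pos":[0,0,30],"roll":0,"grip":0},{"delta_pos":[0,0,32],"roll":0,"grip":0},{"delta_pos":[0,0,32],"roll":0,"grip":0},{"delta_pos":[0,0,32],"roll":0,"grip":0},{"delta_pos":[0,0,32],"roll":0,"grip":0}])

```text
time_s: 17.95
position: [0.4983, 0.1908, 0.2192]
eef_rot: [3.141, 0.048, 0.0]
force: [-5.2, -4.2, 20.4]
gripper_width: 0.0002
```

```bash
python3 - <<'E'
from h import *
go(.498,.191,.218,None)
s=snapshot('scene');cv2.imwrite('pics/s8.png',cv2.resize(s['color'][120:270,230:380],None,fx=4,fy=4,interpolation=cv2.INTER_CUBIC)[...,::-1])
E
```

```text
t 17.95 pos [0.4983 0.1908 0.2192] yawdeg 1.74 tilt [ 0.e+00 -4.e-04 -1.e+00] F [-5.2 -4.2 20.4] w 0.0002 j [-0.42  0.53 -0.    1.98  0.    0.64 -0.39]
DELTA [-0.3 -0.2  1.2] roll 0
```

View pics/s8.png

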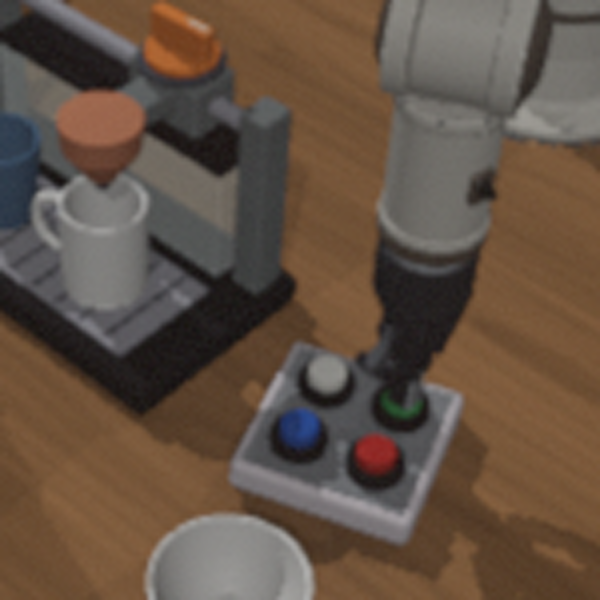

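Green is down at (403,405), with the other three keys up. Now I lift away and settle.

play_rows(motion=[{"delta_pos":[0,0,-12],"roll":0,"grip":0},{"delta_pos":[0,0,-30],"roll":0,"grip":0},{"delta_pos":[0,0,-60],"roll":0,"grip":0},{"delta_pos":[0,30,-100],"roll":0,"grip":0},{"delta_pos":[0,0,-130],"roll":0,"grip":0},{"delta_pos":[0,0,-150],"roll":0,"grip":0},{"delta_pos":[0,0,-150],"roll":0,"grip":0},{"delta_pos":[0,0,-150],"roll":0,"grip":0}])

```text
time_s: 19.0
position: [0.4978, 0.1909, 0.367]
eef_rot: [3.141, 0.048, -0.002]
force: [-0.8, -0.2, -0.5]
gripper_width: 0.0001
```

play_rows(motion=[{"delta_pos":[0,0,0],"roll":0,"grip":0},{"delta_pos":[0,0,0],"roll":0,"grip":0},{"delta_pos":[0,0,0],"roll":0,"grip":0},{"delta_pos":[0,0,0],"roll":0,"grip":0},{"delta_pos":[0,0,0],"roll":0,"grip":0},{"delta_pos":[0,0,0],"roll":0,"grip":0},{"delta_pos":[0,0,0],"roll":0,"grip":0},{"delta_pos":[0,0,0],"roll":0,"grip":0}])

```text
time_s: 20.0
position: [0.4981, 0.1913, 0.3676]
eef_rot: [-3.141, -0.049, -0.0]
force: [0.6, -0.1, -0.6]
gripper_width: 0.0003
```

```bash
python3 - <<'E'
from h import *
go(.498,.191,.37,None)
meas()
E
```

```text
t 20.0 pos [0.4981 0.1913 0.3676] yawdeg 1.78 tilt [ 1.e-04  1.e-04 -1.e+00] F [ 0.6 -0.1 -0.6] w 0.0003 j [-0.42  0.3  -0.    1.89  0.    0.95 -0.39]
DELTA [-0.2  0.3 -2.4] roll 0
scene cone 284 [ 0.5232 -0.1227  0.2054] [ 0.5902 -0.0558  0.2218]
scene mug 595 [ 0.5556 -0.0909  0.0359]
top cone 338 [ 0.5228 -0.1244  0.2058] [ 0.5895 -0.0585  0.2216]
top mug 48 [ 0.5538 -0.0904  0.0362]
```

View pics/top_m.png

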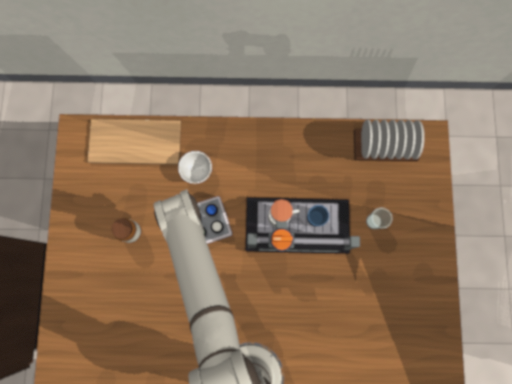

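View pics/scene_m.png

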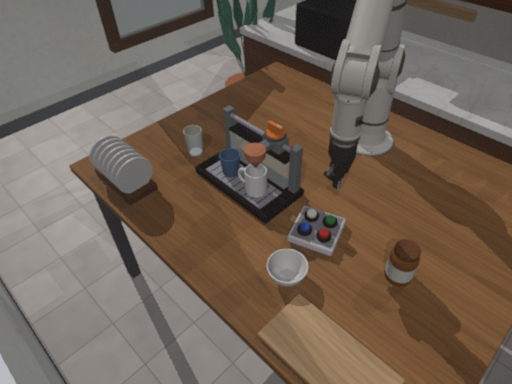

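The cone and mug agree to within 2 mm (y -0.089 to -0.091 against -0.091). All four keys look up at (312–331, 214–236), nothing else has shifted, and the arm is clear.

```bash
python3 -c "
from bench import *
print(sign_off())"
```

```text
the job is handed in; nothing more can be done
None
```

The brew head is over the mug and clamped, and the white, blue and green keys were pressed in that order. I handed the job in at about 20 s of the 54 s allowed, and no verdict was reported.

- **Head:** I gripped the knob's bar, slid the carriage about 69 mm, and turned the knob clockwise by 1.53 rad (the gripper's turn; clamped is above 1.3). The first slide overshot by 2–4 mm and a 2 mm correction did not move the carriage, so I nudged it back a second time.
- **Keys:** each key went down about 8 mm to its stop, at 18–29 N at the wrist. The next key was only touched after lifting clear, and the red key was never touched.
- **Last checks:** the copper cone's centre was within about 2 mm of the mug's centre in both views. The mug reads where it was at the start, and nothing else looks shifted. The arm is clear, with only sensor noise of about 0.6 N on the wrist.
- **Less certain:** the two views disagreed by 2–4 mm on the cone's position while the arm was in the way; this is inside the 8 mm tolerance. The knob angle is inferred from the gripper turn, and the picture shows the bar lying along the rail. In the last scene view all four keys look up; in the top view the arm hides red and green.

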